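# Finish a column of memory-module cases in its carrier and close the hold-down

## Robot

A 6-joint arm with a two-finger parallel gripper is mounted at the origin on a cart in front of the work surface, level with it; the furniture and walls round the work are solid. World frame = base frame: x ahead of the robot, y to its left, z up, the work surface at z = 0. Lengths are in m, angles in rad, forces in N, time in s.
With the tool pointing down it reaches from about 0.35 to 0.975 m from the base axis. Payload 4.9 kg.
Tool frame: the origin (TCP) lies at the very end of the fingers, on their centre line; the grasp point (between the pads) lies 19 mm behind it; z points along the fingers, y is the line along which they close (so a half turn about z gives the same grasp; the last joint's range is limited). The gripper opens to 85 mm and grips with 20 to 120 N. Pads are 22 mm wide; open, the fingers measure 114 mm over their backs; the gripper's body (76 mm by 85 mm) begins 54 mm behind the grasp point. The pads swing forward as they close: fully open they stand 13 mm farther back than shut.
Start: joints at [-1.351, 0.053, 1.613, -0, 1.476, -0.119], TCP at [0.208, -0.589, 0.231] pointing down, gripper open.
Joint ranges: [-3.01, 3.01], [-1.01, 2.22], [0.06, 2.58], [-1.02, 4.17], [0.09, 2.62], [-3.14, 3.14]. Speed limits (rad/s): [2.57, 2.57, 3.14, 3.14, 3.14, 3.14].

## Interface

Orientations are given as a unit quaternion [w, x, y, z].
In Python, from plant import manip gives the robot as it stands.
- The arm moves only by the tool send_rows, never from a script. Its argument "increments" is a list of rows, each an object of numbers: "claw": the closure, from -1 (fully open) to 1 (shut); "dx", "dy", "dz": the shift along the tool's x, y, z in units of 0.5 m (1.0 is 0.5 m); "yaw": the turn about the tool's z in units of 1.5 rad (1.0 is 1.5 rad). A call has 1 to 20 rows; each row is the pose to reach, as a shift and turn from the pose commanded when the call began, along the tool's axes at that moment; what a row does not reach only later rows make up. A row lasts 1/8 s, in which the tool goes at most 62.5 mm and 10.7 degrees, less where a joint would pass 70% of its speed; a pose out of reach is approached as far as the arm can. A call with a number of a shift or a turn outside -1 to 1 is refused whole. A call with a gripper value outside its range is refused whole. The fingers move at their own pace and stop on an object; the grip force is fixed at half the most. Time passes only in rows, so rows that repeat a pose let the fingers close. It gives the time, the measured TCP pose, the force, the opening and the grip force at its end, in the units of the state.
- manip.state(): the state, without advancing time (a new reading comes with each control period).
- manip.grab_frame(name): name is "scene" or "top"; returns the picture (384x512x3 uint8, red, green, blue); there is no depth.
- manip.camera_params(name): a dict with "camera_matrix" (3x3 intrinsics, pixels), "extrinsics" (4x4, takes a point from world to camera coordinates). Camera axes: x right, y down, z forward; pixel columns grow to the right and rows downward; lengths in m; the calibration is good to about 2 mm. A picture is of the moment at which its call begins. camera_params takes no time and is no camera call.
- manip.job_done(): hands the job in; it is judged then, once.
The state is a dict: "time": time; "joint_pos": joint angles; "joint_vel": joint speeds; "joint_efforts": joint torques, N m; "tool_pos": TCP position; "tool_rot": TCP orientation; "contact_force": force on the tool from outside, world axes, zero at the start; "ft_torque": the same for the moment, N m; "gripper_width": opening from 0.0 (shut) to 1.0 (fully open); "grasp_force": force on a finger pad.
Only numpy, scipy, OpenCV 4.12 (cv2) and the standard library are available. Lean on these libraries where they do the work, as an engineer would, in place of code of your own. Each camera call takes 0.05 s, during which the arm holds its last target. There are 200 camera calls.

## Task

Make the column of memory-module cases in the carrier ready for transport: set the deep, heavier case squarely on the case already in the carrier, then the shallow one on top of that, each with its foot right down inside the rim of the lid below and its latches on the same side as the bottom case's. Then swing the carrier's hold-down arm over until it lies level across the top of the column. The cases are thin-walled, so hold them gently and set them down without dropping or pressing, keep the bottom case in its nest, and leave the other things on the bench where they are.

Things in the scene. Friction and masses are not known exactly. Their poses are not given: they have to be found in the camera images.
- deep_case: Closed black plastic case, 52 (x) by 110 (y) mm, white label on the lid. Origin: centre of underside, z up. Two grey latches on the -x side. Foot: 42 x 100 mm, 4 mm high. Lid rim: 3.5 mm high, 46 x 104 mm inside, 2 mm play a side. Thin walls: grip with 30 N a finger at most, set down with under 30 N. Deep: 40 mm from underside to lid surface; 0.28 kg; starts on the bench.
- shallow_case: Closed black plastic case, 52 (x) by 110 (y) mm, white label on the lid. Origin: centre of underside, z up. Two grey latches on the -x side. Foot: 42 x 100 mm, 4 mm high. Lid rim: 3.5 mm high, 46 x 104 mm inside, 2 mm play a side. Thin walls: grip with 30 N a finger at most, set down with under 30 N. Shallow: 26 mm from underside to lid surface; 0.18 kg; starts on the bench.
- bottom_case: Closed black plastic case, 52 (x) by 110 (y) mm, white label on the lid. Origin: centre of underside, z up. Two grey latches on the -x side. Foot: 42 x 100 mm, 4 mm high. Lid rim: 3.5 mm high, 46 x 104 mm inside, 2 mm play a side. Thin walls: grip with 30 N a finger at most, set down with under 30 N. 26 mm from underside to lid surface; starts, loose, in the carrier's nest.
- deep_case_latch (a point): Middle of the deep case's latch side (its -x long side), 29 mm above its underside.
- shallow_case_latch (a point): Middle of the shallow case's latch side (its -x long side), 15 mm above its underside.
- nest (a point): Centre of the carrier's nest floor, 12 mm above the bench; y points along the carrier to its hinge post, z up. The fixed aluminium carrier is 90 mm wide and reaches 62 mm to -y and 100 mm to +y of this point; its nest has a rim like a lid's. The post is 30 mm wide (x), stands 66 to 94 mm to +y of here and is 124 mm high.
- hold_down_hinge (a point): Hinge axis of the hold-down arm on the post: 78 mm to +y of the nest centre, 115.5 mm above the bench; the axis runs along the carrier's x.
- hold_down (a joint): Hold-down arm, rad: 0 = level over the column, pointing to -y (its stop); 1.57 = upright; up to 2.1 = leaning back. Steel bar 18 mm wide, 6 mm thick, 115 mm long from the axis. On its inner face, 78 mm from the axis, a rubber pad that at 0 comes 1 mm over the lid of a seated top case. Stiff hinge (0.14 N m), stays where left; push the bar from its outer side.
- hold_down_tip (a point): Centre of the black rubber sleeve (11 mm across) at the free end of the hold-down arm, 115 mm from the hinge axis.
- bit_case: Bystander: flat dark tool-bit case with a yellow catch, 44 x 100 x 16 mm; origin at the centre of its underside. Not one of the cases to be stacked.
- kapton_roll: Bystander: roll of amber tape lying flat, 72 mm across, 13 mm high; origin at the centre of its underside.
- heat_sink: Bystander: finned aluminium heat sink, 50 x 50 x 27 mm; origin at the centre of its underside.
Mind the look-alikes: they are no part of the job. Leave any yellow look-alike of the shallow_case alone.

How it is judged:
By the outcome, as a careful person would: the job done as asked, in the order asked, and still so for the second after the job is handed in, with the robot touching nothing.
It also fails if it takes over 72 s, if anything falls off the work surface, if the arm or the gripper's body presses on something with over 40 N, if the wrist force passes 120 N, or if a joint passes its speed limit or range.

## Working session

There is one attempt and no reset: what is moved stays moved. The work goes in short steps, Python scripts to look and compute and a tool call to move; the robot and the scene stay as the last step left them, time stands still between calls to the robot, and variables do not carry over. Pictures are saved under pics/ and viewed, at most 10 in all, crops included, and the job is handed in when it is done.

Besides the shell and the picture viewer there is one more tool, called after "Request:" by a JSON object that holds its "method" and its "body", one argument or row to a line. send_rows: Moves the arm, as the interface text tells. Shifts and turns lie within -1 to 1; 1 stands for 0.5 m of shift or 1.5 rad of turn. Its arguments: {"type":"object","properties":{"increments":{"type":"array","items":{"type":"object","properties":{"claw":{"type":"number"},"dx":{"type":"number"},"dy":{"type":"number"},"dz":{"type":"number"},"yaw":{"type":"number"}}}}},"required":["increments"]}

```bash
mkdir -p pics; ls; python3 - <<'E'
from plant import manip
import cv2,numpy as np
for n in("scene","top"):
    cv2.imwrite(f"pics/{n}0.png",manip.grab_frame(n)[:,:,::-1])
    p=manip.camera_params(n);print(n,np.round(p["camera_matrix"],1).tolist(),np.round(p["extrinsics"],4).tolist())
s=manip.state();print({k:np.round(v,3).tolist() for k,v in s.items()})
E
```

```text
pics
scene [[353.7, 0.0, 249.4], [0.0, 353.7, 187.9], [0.0, 0.0, 1.0]] [[0.6654, -0.7463, 0.0158, -0.5797], [-0.3477, -0.3285, -0.8782, 0.1602], [0.6606, 0.5789, -0.4781, 1.0324], [0.0, 0.0, 0.0, 1.0]]
top [[348.3, 0.0, 249.4], [0.0, 348.3, 197.2], [0.0, 0.0, 1.0]] [[-0.0018, -0.9995, 0.0324, -0.3349], [-0.9927, -0.0021, -0.1209, 0.507], [0.1209, -0.0324, -0.9921, 1.0524], [0.0, 0.0, 0.0, 1.0]]
{'time': 0.1, 'joint_pos': [-1.351, 0.053, 1.614, 0.0, 1.476, -0.119], 'joint_vel': [-0.0, -0.002, -0.002, 0.001, 0.001, 0.0], 'joint_efforts': [-0.0, -39.491, -37.136, -0.0, 0.004, 0.0], 'tool_pos': [0.208, -0.589, 0.23], 'tool_rot': [-0.001, 0.986, 0.169, -0.0], 'contact_force': [0.622, -0.272, 0.205], 'ft_torque': [0.041, 0.021, -0.044], 'grasp_force': 0.0, 'gripper_width': 1.001}
```

View pics/scene0.png

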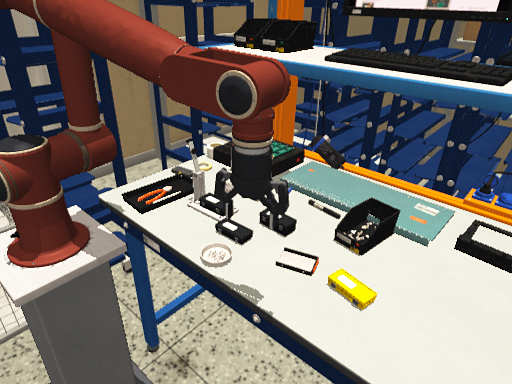

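View pics/top0.png

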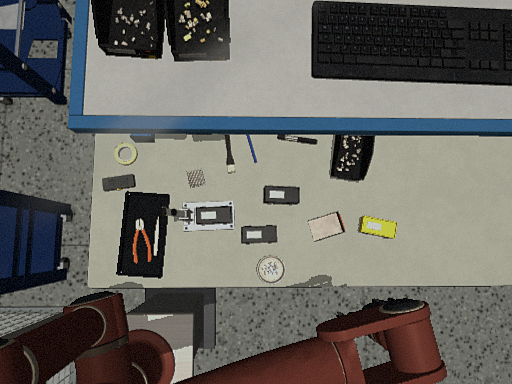

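The top view shows the carrier at about (208,215) with its post to the left, black cases at (282,195) and (259,234), and the yellow look-alike at (378,226). The scene view shows the two cases at about (234,232) and (278,222). I'll crop closer.

```bash
python3 - <<'E'
import cv2,numpy as np
a=cv2.imread("pics/top0.png")[165:265,150:310]
b=cv2.imread("pics/scene0.png")[130:255,170:310]
cv2.imwrite("pics/crop0.png",np.hstack([cv2.resize(a,(400*2//2*1,250),interpolation=2),cv2.resize(b,(392,350),interpolation=2)[:250]])) if 0 else None
A=cv2.resize(a,(800,500),interpolation=cv2.INTER_CUBIC);B=cv2.resize(b,(672,600),interpolation=cv2.INTER_CUBIC)
cv2.imwrite("pics/ca.png",A);cv2.imwrite("pics/cb.png",B)
E
```

```text
(no output)
```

View pics/ca.png

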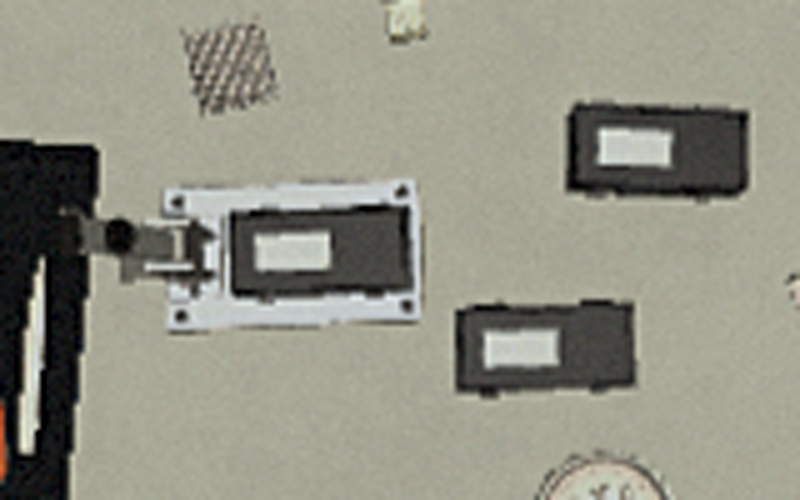

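View pics/cb.png

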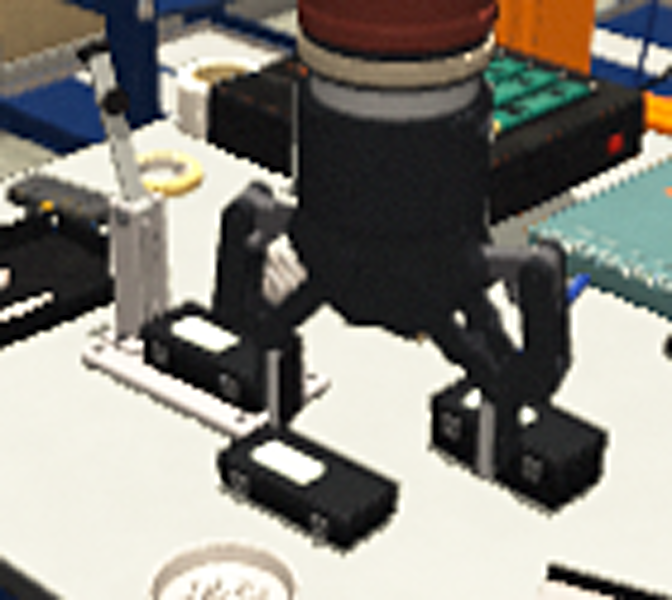

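Far case at top (282,195) is visibly the taller one (deep), near case (259,234) is the shallow one. All three have their latches on the −x side, with labels toward +y. Next I measure the labels, outlines and bar tip.

```bash
cat > h.py <<'E'
from plant import manip
import cv2,numpy as np
P={n:manip.camera_params(n) for n in("scene","top")}
def ray(n,uv):
    K=np.array(P[n]["camera_matrix"]);E=np.array(P[n]["extrinsics"]);R,t=E[:3,:3],E[:3,3]
    return -R.T@t, R.T@np.linalg.solve(K,[uv[0],uv[1],1.])
def onplane(n,uv,z):
    c,d=ray(n,uv);return c+d*(z-c[2])/d[2]
def proj(n,p):
    K=np.array(P[n]["camera_matrix"]);E=np.array(P[n]["extrinsics"]);q=K@(E[:3,:3]@p+E[:3,3]);return q[:2]/q[2]
def tri(u1,u2):
    c1,d1=ray("scene",u1);c2,d2=ray("top",u2);A=np.c_[d1,-d2];s=np.linalg.lstsq(A,c2-c1,rcond=None)[0]
    a,b=c1+d1*s[0],c2+d2*s[1];return (a+b)/2,np.linalg.norm(a-b)
def label(img,n,uv,r=9,ry=6):
    # white label on dark lid: weighted centroid of the bright blob nearest uv
    u,v=map(int,uv);g=img[v-ry:v+ry+1,u-r:u+r+1].min(2).astype(float)
    m=(g>110).astype(np.uint8);k,l=cv2.connectedComponents(m)[:2]
    i=l[ry,r];core=cv2.dilate((l==i).astype(np.uint8),np.ones((3,3)))
    w=np.clip(g-60,0,150)*core;ys,xs=np.mgrid[v-ry:v+ry+1,u-r:u+r+1]
    return np.array([(w*xs).sum(),(w*ys).sum()])/w.sum(),int((l==i).sum())
E
python3 - <<'E'
from h import *
t=cv2.imread("pics/top0.png")[:,:,::-1]
C={"bottom":((208,215),.038),"deep":((277,195),.040),"shallow":((254,234),.026)}
for n,(uv,z) in C.items():
    c,a=label(t,"top",uv);p=onplane("top",c,z)
    # dark body
    g=t.max(2);m=(g<85).astype(np.uint8)
    k,l,st,ce=cv2.connectedComponentsWithStats(m)
    u,v=int(c[0])+10,int(c[1]);i=l[v,u]
    q=np.array([onplane("top",x,z)[:2] for x in np.argwhere(l==i)[:,::-1].astype(float)],np.float32)
    r=cv2.minAreaRect(q)
    # long-edge fits, column by column, in pixels -> plane
    cols=range(st[i,0]+4,st[i,0]+st[i,2]-4);an=[]
    G=t.mean(2)
    for s in(-1,1):
        e=[]
        for x in cols:
            ys=np.where(l[:,x]==i)[0];y0=ys.min() if s<0 else ys.max()
            a1=[G[y,x] for y in range(y0-2,y0+3)]; 
            # subpixel crossing at 100
            for y in range(y0-2,y0+3):
                A,B=G[y,x]-100,G[y+1,x]-100
                if A*B<0 and (A>0)==(s<0): e.append(onplane("top",(x,y+A/(A-B)),z)[:2]);break
        e=np.array(e,np.float32);vx,vy,x0,y0=cv2.fitLine(e,cv2.DIST_HUBER,0,.001,.001).ravel();an.append((np.degrees(np.arctan2(-vx/np.sign(vy),abs(vy))),x0,y0))
    print(n,"label px",c,a,"world",p.round(4),"rect",np.round(r[0],4),np.round(r[1],4),round(r[2],1),st[i],"edges yaw/x/y",np.round(an,4).tolist())
for uv in((165,210),(174,212)): print(uv,[onplane("top",uv,z).round(3)[:2].tolist() for z in(.15,.2,.22)])
print("tri tip",tri((170+92/4.8,130+48/4.8),(150+75/5,165+222/5)),"tri 2",tri((170+115/4.8,130+102/4.8),(150+120/5,165+237/5)))
# carrier corners
for uv in((150+165/5,165+190/5),(150+417/5,165+182/5),(150+168/5,165+330/5),(150+420/5,165+320/5)): print(onplane("top",uv,.012).round(4))
E
```

```text
bottom label px [208.10785298 214.77887126] 112 world [ 0.452  -0.2071  0.038 ] rect [ 0.4517 -0.224 ] [0.0534 0.1094] 2.4 [196 206  36  19 484] edges yaw/x/y [[3.509000062942505, 0.47909998893737793, -0.23579999804496765], [2.740299940109253, 0.4255000054836273, -0.2328999936580658]]
deep label px [276.3321925  193.92987358] 107 world [ 0.5172 -0.419   0.04  ] rect [ 0.5145 -0.4338] [0.1128 0.0568] 88.9 [263 186  37  19 496] edges yaw/x/y [[-2.1150999069213867, 0.5425000190734863, -0.45100000500679016], [-0.8533999919891357, 0.4860999882221222, -0.4239000082015991]]
shallow label px [253.58317809 234.1531774 ] 111 world [ 0.3924 -0.3481  0.026 ] rect [ 0.3931 -0.3636] [0.0534 0.1115] 2.5 [241 225  36  19 465] edges yaw/x/y [[2.7446000576019287, 0.420199990272522, -0.3720000088214874], [2.35260009765625, 0.36719998717308044, -0.36890000104904175]]
(165, 210) [[0.457, -0.098], [0.453, -0.108], [0.451, -0.112]]
(174, 212) [[0.452, -0.123], [0.448, -0.132], [0.446, -0.136]]
tri tip (array([ 0.449957  , -0.1111923 ,  0.22415219]), np.float64(0.006492796414101693)) tri 2 (array([ 0.4473469 , -0.13019099,  0.19082488]), np.float64(4.935305779457857e-05))
[ 0.4911 -0.1251  0.012 ]
[ 0.4965 -0.2847  0.012 ]
[ 0.4028 -0.1288  0.012 ]
[ 0.4089 -0.2869  0.012 ]
```

```bash
cat >> h.py <<'E'
def pca_yaw(img,uv,z,thr=100,r=26):
    g=img.max(2).astype(np.float32);m=(g<thr).astype(np.uint8);l=cv2.connectedComponents(m)[1]
    b=(l==l[int(uv[1]),int(uv[0])]).astype(np.uint8)
    cs=cv2.findContours(b,cv2.RETR_EXTERNAL,cv2.CHAIN_APPROX_NONE)[0];f=cv2.drawContours(np.zeros_like(b),cs,-1,1,-1)
    f=cv2.morphologyEx(f,cv2.MORPH_OPEN,np.ones((5,5)))
    q=np.array([onplane("top",x,z)[:2] for x in np.argwhere(f)[:,::-1].astype(float)])
    w,v=np.linalg.eigh(np.cov(q.T));d=v[:,1]*np.sign(v[1,1]);return np.degrees(np.arctan2(-d[0],d[1])),q.mean(0)
E
python3 - <<'E'
from h import *
t=cv2.imread("pics/top0.png")[:,:,::-1];s=cv2.imread("pics/scene0.png")[:,:,::-1]
for n,uv,z in(("bottom",(218,215),.038),("deep",(287,195),.040),("shallow",(265,234),.026),):
    print(n,[(round(a,2),b.round(4)) for a,b in (pca_yaw(t,uv,z,T) for T in(85,100,115))])
for n,ct,cs,z in(("bottom",(208,215),(170+205/4.8,130+332/4.8),.038),("shallow",(254,234),(170+288/4.8,130+462/4.8),.026)):
    a,_=label(t,"top",ct);b,k=label(s,"scene",cs,10,8);print(n,"scene px",b,k,onplane("scene",b,z).round(4),"tri",tri(b,a))
print("shelf corner",tri((205,52),(72,125)))
E
```

```text
bottom [(np.float64(3.36), array([ 0.4524, -0.224 ])), (np.float64(2.61), array([ 0.4523, -0.2238])), (np.float64(3.28), array([ 0.4515, -0.2234]))]
deep [(np.float64(-2.1), array([ 0.5152, -0.4335])), (np.float64(-0.61), array([ 0.5147, -0.4334])), (np.float64(-1.94), array([ 0.5141, -0.4336]))]
shallow [(np.float64(2.31), array([ 0.3933, -0.3629])), (np.float64(2.51), array([ 0.3931, -0.3634])), (np.float64(2.35), array([ 0.3928, -0.3633]))]
bottom scene px [211.97447742 199.09908765] 59 [ 0.4501 -0.2058  0.038 ] tri (array([ 0.45112554, -0.20633735,  0.03784497]), np.float64(0.0022762763160091262))
shallow scene px [229.59708094 225.78080495] 77 [ 0.3908 -0.3471  0.026 ] tri (array([ 0.39177486, -0.34745003,  0.02575746]), np.float64(0.0018267662863698734))
shelf corner (array([ 0.60339751, -0.00076251,  0.47247817]), np.float64(0.03792531971113065))
```

```bash
cat >> h.py <<'E'
from scipy.spatial.transform import Rotation as Ro
def plan(xyz,psi):
    s=manip.state();p=np.array(s["tool_pos"]);w,x,y,z=s["tool_rot"];R=Ro.from_quat([x,y,z,w])
    d=R.inv().apply(np.array(xyz)-p)/.5
    f=np.radians(psi);T=np.c_[[-np.sin(f),np.cos(f),0],[np.cos(f),np.sin(f),0],[0,0,-1]]
    v=(R.inv()*Ro.from_matrix(T)).as_rotvec()
    print("to",xyz,"d",d.round(4),"yaw",(v/1.5).round(4),"| now",p.round(4),"F",np.round(s["contact_force"],1),"g",np.round(s["grasp_force"],1),"w",round(s["gripper_width"],3),"t",s["time"],"j",np.round(s["joint_pos"],2))
E
python3 -c "
from h import *
plan((.5159,-.4344,.20),-1.3);plan((.5159,-.4344,.07),-1.3)"
```

```text
to (0.5159, -0.4344, 0.2) d [ 0.6842 -0.0865  0.0607] yaw [-0.001  -0.0009 -0.8062] | now [ 0.2076 -0.5889  0.2302] F [ 0.6 -0.3  0.2] g 0.0 w 1.001 t 0.1 j [-1.35  0.05  1.61  0.    1.48 -0.12]
to (0.5159, -0.4344, 0.07) d [ 0.6842 -0.086   0.3207] yaw [-0.001  -0.0009 -0.8062] | now [ 0.2076 -0.5889  0.2302] F [ 0.6 -0.3  0.2] g 0.0 w 1.001 t 0.1 j [-1.35  0.05  1.61  0.    1.48 -0.12]
```

Request:
{"method": "send_rows", "body": {
  "increments": [
    {"dx": 0.1,"dy": -0.012,"dz": 0.01,"yaw": -0.1,"claw": -1},
    {"dx": 0.2,"dy": -0.025,"dz": 0.02,"yaw": -0.2,"claw": -1},
    {"dx": 0.3,"dy": -0.038,"dz": 0.03,"yaw": -0.32,"claw": -1},
    {"dx": 0.4,"dy": -0.05,"dz": 0.04,"yaw": -0.44,"claw": -1},
    {"dx": 0.5,"dy": -0.063,"dz": 0.05,"yaw": -0.56,"claw": -1},
    {"dx": 0.6,"dy": -0.076,"dz": 0.06,"yaw": -0.68,"claw": -1},
    {"dx": 0.66,"dy": -0.083,"dz": 0.12,"yaw": -0.77,"claw": -1},
    {"dx": 0.684,"dy": -0.086,"dz": 0.2,"yaw": -0.806,"claw": -1},
    {"dx": 0.684,"dy": -0.086,"dz": 0.28,"yaw": -0.806,"claw": -1},
    {"dx": 0.684,"dy": -0.086,"dz": 0.32,"yaw": -0.806,"claw": -1},
    {"dx": 0.684,"dy": -0.086,"dz": 0.32,"yaw": -0.806,"claw": -1},
    {"dx": 0.684,"dy": -0.086,"dz": 0.32,"yaw": -0.806,"claw": -1}
  ]
}}

```text
time: 1.6
tool_pos: [0.5167, -0.4364, 0.0733]
tool_rot: [0.002, 0.715, 0.699, -0.0]
contact_force: [0.1, 0.5, 0.5]
gripper_width: 0.997
grasp_force: 0.0
```

```bash
python3 -c "
from h import *
plan((.5159,-.4344,.008),-1.3)
a=manip.grab_frame('scene')[:,:,::-1];b=manip.grab_frame('top')[:,:,::-1]
cv2.imwrite('pics/s1.png',a);cv2.imwrite('pics/t1.png',b)
A=cv2.resize(a[130:260,180:310],(400,400),interpolation=2);B=cv2.resize(b[140:260,150:310],(400,300),interpolation=2)
cv2.imwrite('pics/c1.png',np.hstack([A,np.vstack([B,np.zeros((100,400,3),np.uint8)])]))"
```

```text
to (0.5159, -0.4344, 0.008) d [ 0.0042 -0.002   0.1306] yaw [ 0.0014  0.0014 -0.0005] | now [ 0.5167 -0.4364  0.0733] F [0.1 0.5 0.5] g 0.0 w 0.997 t 1.6 j [-0.81  0.3   1.6  -0.    1.23 -0.79]
```

View pics/c1.png

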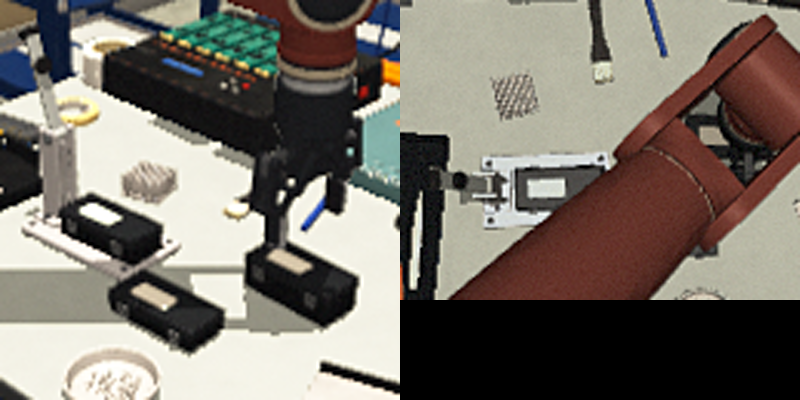

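The gripper straddles the deep case, whose label is now visible in the scene crop at about (288,263). I'll use it for a cross-check.

```bash
python3 -c "
from h import *
s=cv2.imread('pics/s1.png')[:,:,::-1];t=cv2.imread('pics/top0.png')[:,:,::-1]
b,k=label(s,'scene',(180+288/400*130,130+263/400*130),10,8);a,_=label(t,'top',(277,195));print(b,k,onplane('scene',b,.04),tri(b,a))
plan((.5159,-.4344,.008),-1.3);print(manip.state()['joint_vel'])"
```

```text
[273.4447232  214.30155544] 55 [ 0.51538561 -0.41782856  0.04      ] (array([ 0.51647715, -0.41828256,  0.03985696]), np.float64(0.0020708894268052953))
to (0.5159, -0.4344, 0.008) d [ 0.0047 -0.0026  0.1319] yaw [ 0.002   0.0019 -0.0005] | now [ 0.5169 -0.4366  0.0739] F [-0.8 -0.6  0.5] g 0.0 w 1.002 t 1.7 j [-0.81  0.3   1.6   0.    1.23 -0.79]
[ 9.31170798e-04  9.65739932e-05  4.12879168e-03 -1.02406450e-03
  1.01901371e-03  4.96399137e-04]
```

Request:
{"method": "send_rows", "body": {
  "increments": [
    {"dx": 0.005,"dy": -0.003,"dz": 0.02,"claw": -1},
    {"dx": 0.005,"dy": -0.003,"dz": 0.05,"claw": -1},
    {"dx": 0.005,"dy": -0.003,"dz": 0.085,"claw": -1},
    {"dx": 0.005,"dy": -0.003,"dz": 0.115,"claw": -1},
    {"dx": 0.005,"dy": -0.003,"dz": 0.13,"claw": -1},
    {"dx": 0.005,"dy": -0.003,"dz": 0.13,"claw": -1},
    {"dx": 0.005,"dy": -0.003,"dz": 0.13,"claw": -1},
    {"dx": 0.005,"dy": -0.003,"dz": 0.13,"claw": -1}
  ]
}}

```text
invalid input
```

```bash
python3 -c "
from h import *
plan((.5159,-.4344,.008),-1.3)"
```

```text
to (0.5159, -0.4344, 0.008) d [ 0.0047 -0.0026  0.1319] yaw [ 0.002   0.0019 -0.0005] | now [ 0.5169 -0.4366  0.0739] F [-0.8 -0.6  0.5] g 0.0 w 1.002 t 1.7 j [-0.81  0.3   1.6   0.    1.23 -0.79]
```

Request:
{"method": "send_rows", "body": {
  "increments": [
    {"dx": 0.005,"dy": -0.003,"dz": 0.02,"yaw": 0,"claw": -1},
    {"dx": 0.005,"dy": -0.003,"dz": 0.05,"yaw": 0,"claw": -1},
    {"dx": 0.005,"dy": -0.003,"dz": 0.085,"yaw": 0,"claw": -1},
    {"dx": 0.005,"dy": -0.003,"dz": 0.115,"yaw": 0,"claw": -1},
    {"dx": 0.005,"dy": -0.003,"dz": 0.13,"yaw": 0,"claw": -1},
    {"dx": 0.005,"dy": -0.003,"dz": 0.13,"yaw": 0,"claw": -1},
    {"dx": 0.005,"dy": -0.003,"dz": 0.13,"yaw": 0,"claw": -1},
    {"dx": 0.005,"dy": -0.003,"dz": 0.13,"yaw": 0,"claw": -1}
  ]
}}

```text
time: 2.7
tool_pos: [0.5151, -0.4332, 0.0073]
tool_rot: [0.001, 0.715, 0.699, 0.0]
contact_force: [0.0, 1.1, 0.3]
gripper_width: 1.001
grasp_force: 0.0
```

```bash
python3 -c "
from h import *
plan((.5159,-.4344,.008),-1.3)"
```

```text
to (0.5159, -0.4344, 0.008) d [-0.0023  0.0018 -0.0015] yaw [ 0.0008  0.0008 -0.0002] | now [ 0.5151 -0.4332  0.0073] F [0.  1.1 0.3] g 0.0 w 1.001 t 2.7 j [-0.81  0.38  1.63  0.    1.13 -0.79]
```

Request:
{"method": "send_rows", "body": {
  "increments": [
    {"dx": -0.002,"dy": 0.002,"dz": 0,"yaw": 0,"claw": -0.6},
    {"dx": -0.002,"dy": 0.002,"dz": 0,"yaw": 0,"claw": -0.4},
    {"dx": -0.002,"dy": 0.002,"dz": 0,"yaw": 0,"claw": -0.3},
    {"dx": -0.002,"dy": 0.002,"dz": 0,"yaw": 0,"claw": -0.26},
    {"dx": -0.002,"dy": 0.002,"dz": 0,"yaw": 0,"claw": -0.24},
    {"dx": -0.002,"dy": 0.002,"dz": 0,"yaw": 0,"claw": -0.22},
    {"dx": -0.002,"dy": 0.002,"dz": 0,"yaw": 0,"claw": -0.22},
    {"dx": -0.002,"dy": 0.002,"dz": 0,"yaw": 0,"claw": -0.22}
  ]
}}

```text
time: 3.7
tool_pos: [0.5159, -0.4339, 0.0067]
tool_rot: [0.0, 0.715, 0.699, 0.0]
contact_force: [3.5, 0.2, 1.3]
gripper_width: 0.61
grasp_force: 3.0
```

Request:
{"method": "send_rows", "body": {
  "increments": [
    {"dx": 0,"dy": 0,"dz": 0,"yaw": 0,"claw": -0.21},
    {"dx": 0,"dy": 0,"dz": 0,"yaw": 0,"claw": -0.2},
    {"dx": 0,"dy": 0,"dz": 0,"yaw": 0,"claw": -0.2}
  ]
}}

```text
time: 4.08
tool_pos: [0.5159, -0.4339, 0.0068]
tool_rot: [0.0, 0.715, 0.699, 0.0]
contact_force: [2.3, 0.8, 4.2]
gripper_width: 0.609
grasp_force: 26.9
```

Request:
{"method": "send_rows", "body": {
  "increments": [
    {"dx": 0,"dy": 0,"dz": 0,"yaw": 0,"claw": -0.207},
    {"dx": 0,"dy": 0,"dz": 0,"yaw": 0,"claw": -0.207}
  ]
}}

```text
time: 4.32
tool_pos: [0.5159, -0.4339, 0.0068]
tool_rot: [0.0, 0.715, 0.699, 0.0]
contact_force: [3.0, 0.9, 5.3]
gripper_width: 0.608
grasp_force: 27.0
```

Request:
{"method": "send_rows", "body": {
  "increments": [
    {"dx": 0,"dy": 0,"dz": 0,"yaw": 0,"claw": -0.213},
    {"dx": 0,"dy": 0,"dz": 0,"yaw": 0,"claw": -0.213}
  ]
}}

```text
time: 4.58
tool_pos: [0.5158, -0.4339, 0.0067]
tool_rot: [0.0, 0.715, 0.699, 0.0]
contact_force: [2.4, 1.1, 5.2]
gripper_width: 0.608
grasp_force: 18.9
```

Request:
{"method": "send_rows", "body": {
  "increments": [
    {"dx": 0,"dy": 0,"dz": -0.005,"yaw": 0,"claw": -0.213},
    {"dx": 0,"dy": 0,"dz": -0.015,"yaw": 0,"claw": -0.213},
    {"dx": 0,"dy": 0,"dz": -0.03,"yaw": 0,"claw": -0.213},
    {"dx": 0,"dy": 0,"dz": -0.06,"yaw": 0,"claw": -0.213},
    {"dx": 0,"dy": 0,"dz": -0.1,"yaw": 0,"claw": -0.213},
    {"dx": 0,"dy": 0,"dz": -0.14,"yaw": 0,"claw": -0.213},
    {"dx": 0,"dy": 0,"dz": -0.18,"yaw": 0,"claw": -0.213},
    {"dx": 0,"dy": 0,"dz": -0.2,"yaw": 0,"claw": -0.213},
    {"dx": 0,"dy": 0,"dz": -0.2,"yaw": 0,"claw": -0.213}
  ]
}}

```text
time: 5.7
tool_pos: [0.516, -0.4342, 0.1077]
tool_rot: [0.001, 0.715, 0.699, 0.0]
contact_force: [0.1, -0.5, -2.2]
gripper_width: 0.612
grasp_force: 18.3
```

```bash
python3 -c "
from h import *
plan((.4518,-.2219,.11),2.5)"
```

```text
to (0.4518, -0.2219, 0.11) d [ 0.4215 -0.1381 -0.0054] yaw [ 0.001   0.0011 -0.0444] | now [ 0.516  -0.4342  0.1077] F [ 0.1 -0.5 -2.2] g 18.3 w 0.612 t 5.7 j [-0.81  0.26  1.59  0.    1.29 -0.79]
```

Request:
{"method": "send_rows", "body": {
  "increments": [
    {"dx": 0.02,"dy": -0.007,"dz": 0,"yaw": -0.005,"claw": -0.213},
    {"dx": 0.06,"dy": -0.02,"dz": 0,"yaw": -0.01,"claw": -0.213},
    {"dx": 0.12,"dy": -0.04,"dz": 0,"yaw": -0.015,"claw": -0.213},
    {"dx": 0.19,"dy": -0.062,"dz": 0,"yaw": -0.02,"claw": -0.213},
    {"dx": 0.26,"dy": -0.085,"dz": 0,"yaw": -0.03,"claw": -0.213},
    {"dx": 0.32,"dy": -0.105,"dz": 0,"yaw": -0.035,"claw": -0.213},
    {"dx": 0.37,"dy": -0.122,"dz": 0,"yaw": -0.04,"claw": -0.213},
    {"dx": 0.405,"dy": -0.133,"dz": 0,"yaw": -0.044,"claw": -0.213},
    {"dx": 0.421,"dy": -0.138,"dz": 0,"yaw": -0.044,"claw": -0.213},
    {"dx": 0.421,"dy": -0.138,"dz": 0,"yaw": -0.044,"claw": -0.213},
    {"dx": 0.421,"dy": -0.138,"dz": 0,"yaw": -0.044,"claw": -0.213}
  ]
}}

```text
time: 7.08
tool_pos: [0.4517, -0.2223, 0.1065]
tool_rot: [0.0, 0.692, 0.722, -0.0]
contact_force: [0.4, -0.2, -3.1]
gripper_width: 0.606
grasp_force: 18.3
```

```bash
python3 -c "
from h import *
plan((.4518,-.2219,.055),2.5)
a=manip.grab_frame('scene')[:,:,::-1];b=manip.grab_frame('top')[:,:,::-1]
cv2.imwrite('pics/s2.png',a);cv2.imwrite('pics/t2.png',b)
A=cv2.resize(a[130:250,170:290],(400,400),interpolation=2);B=cv2.resize(b[165:265,150:250],(400,400),interpolation=2)
cv2.imwrite('pics/c2.png',np.hstack([A,B]))"
```

```text
to (0.4518, -0.2219, 0.055) d [0.0009 0.0003 0.103 ] yaw [ 0.0002  0.0004 -0.0007] | now [ 0.4517 -0.2223  0.1065] F [ 0.4 -0.2 -3.1] g 18.3 w 0.606 t 7.075 j [-0.61 -0.13  2.01 -0.    1.26 -0.65]
```

View pics/c2.png

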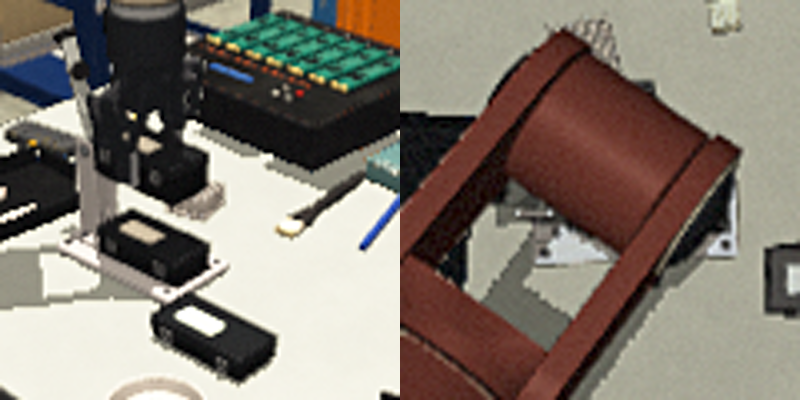

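The deep case hangs level above the bottom case (scene crop: held case at (160,160), bottom label at (145,230)). Lowering it to just above the rim.

Request:
{"method": "send_rows", "body": {
  "increments": [
    {"dx": 0,"dy": 0,"dz": 0.015,"yaw": 0,"claw": -0.213},
    {"dx": 0,"dy": 0,"dz": 0.04,"yaw": 0,"claw": -0.213},
    {"dx": 0.001,"dy": 0,"dz": 0.07,"yaw": 0,"claw": -0.213},
    {"dx": 0.001,"dy": 0,"dz": 0.095,"yaw": 0,"claw": -0.213},
    {"dx": 0.001,"dy": 0,"dz": 0.108,"yaw": 0,"claw": -0.213},
    {"dx": 0.001,"dy": 0,"dz": 0.108,"yaw": 0,"claw": -0.213},
    {"dx": 0.001,"dy": 0,"dz": 0.108,"yaw": 0,"claw": -0.213}
  ]
}}

```text
time: 8.05
tool_pos: [0.4518, -0.2214, 0.0528]
tool_rot: [0.0, 0.692, 0.722, 0.0]
contact_force: [0.2, -0.2, -2.2]
gripper_width: 0.614
grasp_force: 18.3
```

```bash
python3 -c "
from h import *
plan((.4518,-.2219,.0447),2.5)
a=manip.grab_frame('scene')[:,:,::-1]
cv2.imwrite('pics/s3.png',a)
cv2.imwrite('pics/c3.png',cv2.resize(a[160:220,180:250],(700,600),interpolation=2))"
```

```text
to (0.4518, -0.2219, 0.0447) d [-0.0009 -0.      0.0163] yaw [ 0.0006  0.0004 -0.0004] | now [ 0.4518 -0.2214  0.0528] F [ 0.2 -0.2 -2.2] g 18.3 w 0.614 t 8.05 j [-0.6  -0.06  2.04  0.    1.16 -0.65]
```

View pics/c3.png

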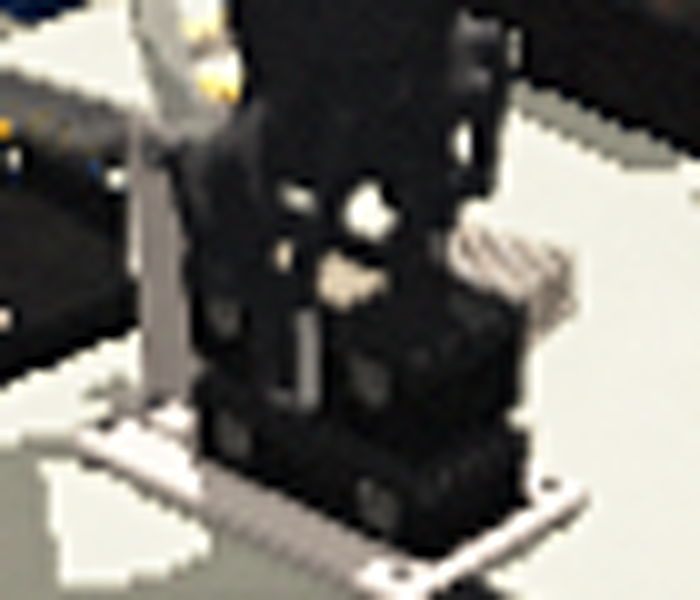

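The held case sits just above the bottom one: upper latches at (225,312) and (368,378), lower at (233,438) and (380,498), so they line up. Lowering in small steps.

Request:
{"method": "send_rows", "body": {
  "increments": [
    {"dx": -0.001,"dy": 0,"dz": 0.002,"yaw": 0,"claw": -0.213},
    {"dx": -0.001,"dy": 0,"dz": 0.004,"yaw": 0,"claw": -0.213},
    {"dx": -0.001,"dy": 0,"dz": 0.006,"yaw": 0,"claw": -0.213},
    {"dx": -0.001,"dy": 0,"dz": 0.008,"yaw": 0,"claw": -0.213},
    {"dx": -0.001,"dy": 0,"dz": 0.01,"yaw": 0,"claw": -0.213},
    {"dx": -0.001,"dy": 0,"dz": 0.01,"yaw": 0,"claw": -0.213},
    {"dx": -0.001,"dy": 0,"dz": 0.01,"yaw": 0,"claw": -0.213}
  ]
}}

```text
time: 8.98
tool_pos: [0.4514, -0.2217, 0.0473]
tool_rot: [0.0, 0.692, 0.722, 0.0]
contact_force: [-0.4, 0.3, -2.8]
gripper_width: 0.609
grasp_force: 18.2
```

Request:
{"method": "send_rows", "body": {
  "increments": [
    {"dx": 0,"dy": 0,"dz": 0.001,"yaw": 0,"claw": -0.213},
    {"dx": 0,"dy": 0,"dz": 0.002,"yaw": 0,"claw": -0.213},
    {"dx": 0,"dy": 0,"dz": 0.003,"yaw": 0,"claw": -0.213},
    {"dx": 0,"dy": 0,"dz": 0.003,"yaw": 0,"claw": -0.213},
    {"dx": 0,"dy": 0,"dz": 0.003,"yaw": 0,"claw": -0.213}
  ]
}}

```text
time: 9.6
tool_pos: [0.4514, -0.2217, 0.0458]
tool_rot: [-0.0, 0.692, 0.722, 0.0]
contact_force: [0.6, -0.2, -3.7]
gripper_width: 0.605
grasp_force: 18.2
```

Request:
{"method": "send_rows", "body": {
  "increments": [
    {"dx": 0,"dy": 0,"dz": 0.001,"yaw": 0,"claw": -0.213},
    {"dx": 0,"dy": 0,"dz": 0.002,"yaw": 0,"claw": -0.213},
    {"dx": 0,"dy": 0,"dz": 0.002,"yaw": 0,"claw": -0.213},
    {"dx": 0,"dy": 0,"dz": 0.002,"yaw": 0,"claw": -0.213}
  ]
}}

```text
time: 10.1
tool_pos: [0.4514, -0.2217, 0.0447]
tool_rot: [-0.0, 0.692, 0.722, -0.0]
contact_force: [0.7, -0.3, -3.0]
gripper_width: 0.606
grasp_force: 18.2
```

Request:
{"method": "send_rows", "body": {
  "increments": [
    {"dx": 0,"dy": 0,"dz": 0.001,"yaw": 0,"claw": -0.213},
    {"dx": 0,"dy": 0,"dz": 0.001,"yaw": 0,"claw": -0.213},
    {"dx": 0,"dy": 0,"dz": 0.001,"yaw": 0,"claw": -0.213}
  ]
}}

```text
time: 10.48
tool_pos: [0.4514, -0.2217, 0.0447]
tool_rot: [-0.0, 0.692, 0.722, -0.0]
contact_force: [-2.1, 1.5, 2.6]
gripper_width: 0.607
grasp_force: 18.7
```

Seated exactly at the expected height (0.0447). Releasing and lifting clear.

Request:
{"method": "send_rows", "body": {
  "increments": [
    {"dx": 0,"dy": 0,"dz": 0,"yaw": 0,"claw": -0.23},
    {"dx": 0,"dy": 0,"dz": 0,"yaw": 0,"claw": -0.28},
    {"dx": 0,"dy": 0,"dz": 0,"yaw": 0,"claw": -0.45},
    {"dx": 0,"dy": 0,"dz": 0,"yaw": 0,"claw": -0.75},
    {"dx": 0,"dy": 0,"dz": 0,"yaw": 0,"claw": -1},
    {"dx": 0,"dy": 0,"dz": 0,"yaw": 0,"claw": -1},
    {"dx": 0,"dy": 0,"dz": -0.02,"yaw": 0,"claw": -1},
    {"dx": 0,"dy": 0,"dz": -0.06,"yaw": 0,"claw": -1},
    {"dx": 0,"dy": 0,"dz": -0.12,"yaw": 0,"claw": -1},
    {"dx": 0,"dy": 0,"dz": -0.18,"yaw": 0,"claw": -1},
    {"dx": 0,"dy": 0,"dz": -0.2,"yaw": 0,"claw": -1},
    {"dx": 0,"dy": 0,"dz": -0.2,"yaw": 0,"claw": -1}
  ]
}}

```text
time: 11.98
tool_pos: [0.4517, -0.2219, 0.145]
tool_rot: [0.001, 0.692, 0.722, 0.0]
contact_force: [0.9, 0.5, 0.5]
gripper_width: 0.998
grasp_force: 0.0
```

```bash
python3 -c "
from h import *
plan((.3924,-.3636,.07),2.4)"
```

```text
to (0.3924, -0.3636, 0.07) d [-0.2778 -0.1309  0.1501] yaw [0.0009 0.0006 0.0007] | now [ 0.4517 -0.2219  0.145 ] F [0.9 0.5 0.5] g 0.0 w 0.998 t 11.975 j [-0.6  -0.17  1.98  0.    1.34 -0.65]
```

Request:
{"method": "send_rows", "body": {
  "increments": [
    {"dx": -0.04,"dy": -0.02,"dz": 0,"yaw": 0,"claw": -1},
    {"dx": -0.1,"dy": -0.047,"dz": 0,"yaw": 0,"claw": -1},
    {"dx": -0.16,"dy": -0.075,"dz": 0.02,"yaw": 0,"claw": -1},
    {"dx": -0.22,"dy": -0.104,"dz": 0.06,"yaw": 0,"claw": -1},
    {"dx": -0.265,"dy": -0.125,"dz": 0.1,"yaw": 0,"claw": -1},
    {"dx": -0.278,"dy": -0.131,"dz": 0.14,"yaw": 0,"claw": -1},
    {"dx": -0.278,"dy": -0.131,"dz": 0.15,"yaw": 0,"claw": -1},
    {"dx": -0.278,"dy": -0.131,"dz": 0.15,"yaw": 0,"claw": -1},
    {"dx": -0.278,"dy": -0.131,"dz": 0.15,"yaw": 0,"claw": -1}
  ]
}}

```text
time: 13.1
tool_pos: [0.3925, -0.3633, 0.07]
tool_rot: [0.001, 0.691, 0.722, -0.0]
contact_force: [-0.4, 0.9, 0.9]
gripper_width: 0.999
grasp_force: 0.0
```

```bash
python3 -c "
from h import *
plan((.3924,-.3636,.005),2.4)
a=manip.grab_frame('scene')[:,:,::-1];b=manip.grab_frame('top')[:,:,::-1]
cv2.imwrite('pics/s4.png',a);cv2.imwrite('pics/t4.png',b)
A=cv2.resize(a[130:250,170:290],(400,400),interpolation=2);B=cv2.resize(b[165:265,150:250],(400,400),interpolation=2)
cv2.imwrite('pics/c4.png',np.hstack([A,B]))"
```

```text
to (0.3924, -0.3636, 0.005) d [-0.0004 -0.0003  0.13  ] yaw [0.0005 0.0006 0.0012] | now [ 0.3925 -0.3633  0.07  ] F [-0.4  0.9  0.9] g 0.0 w 0.999 t 13.1 j [-0.89 -0.    1.95  0.    1.19 -0.93]
```

View pics/c4.png

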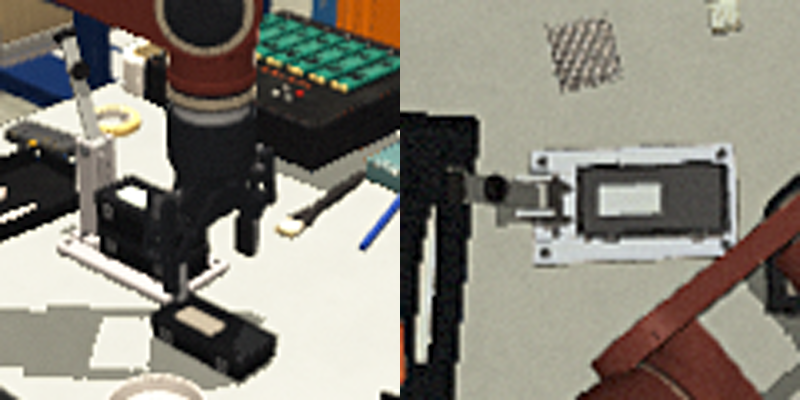

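The top crop shows the deep case squarely on the bottom one, with its label at (630,198); the gripper is over the shallow case. I'll measure the deep label, then descend.

```bash
python3 -c "
from h import *
t=cv2.imread('pics/t4.png')[:,:,::-1]
c,k=label(t,'top',(150+230/4,165+198/4));print(c,k,onplane('top',c,.078)-[.0009,-.0006,0]);print([pca_yaw(t,(218,216),.078,T) for T in (85,100,115)])"
```

```text
[206.83579268 214.38591463] 123 [ 0.44938844 -0.2061549   0.078     ]
[(np.float64(1.437336440238079), array([ 0.4503855 , -0.22390516])), (np.float64(1.6084335170021373), array([ 0.44995858, -0.22389383])), (np.float64(2.0429635136760975), array([ 0.44983294, -0.22360612]))]
```

Request:
{"method": "send_rows", "body": {
  "increments": [
    {"dx": 0,"dy": 0,"dz": 0.02,"yaw": 0,"claw": -1},
    {"dx": 0,"dy": 0,"dz": 0.05,"yaw": 0,"claw": -1},
    {"dx": 0,"dy": 0,"dz": 0.085,"yaw": 0,"claw": -1},
    {"dx": 0,"dy": 0,"dz": 0.11,"yaw": 0,"claw": -1},
    {"dx": 0,"dy": 0,"dz": 0.125,"yaw": 0,"claw": -1},
    {"dx": 0,"dy": 0,"dz": 0.129,"yaw": 0,"claw": -1},
    {"dx": 0,"dy": 0,"dz": 0.129,"yaw": 0,"claw": -1},
    {"dx": 0,"dy": 0,"dz": 0.129,"yaw": 0,"claw": -1}
  ]
}}

```text
time: 14.2
tool_pos: [0.3923, -0.3638, 0.0055]
tool_rot: [0.001, 0.692, 0.722, -0.0]
contact_force: [0.0, 0.5, -0.2]
gripper_width: 1.004
grasp_force: 0.0
```

Request:
{"method": "send_rows", "body": {
  "increments": [
    {"dx": 0,"dy": 0,"dz": 0,"yaw": 0,"claw": -0.6},
    {"dx": 0,"dy": 0,"dz": 0,"yaw": 0,"claw": -0.4},
    {"dx": 0,"dy": 0,"dz": 0,"yaw": 0,"claw": -0.3},
    {"dx": 0,"dy": 0,"dz": 0,"yaw": 0,"claw": -0.26},
    {"dx": 0,"dy": 0,"dz": 0,"yaw": 0,"claw": -0.24},
    {"dx": 0,"dy": 0,"dz": 0,"yaw": 0,"claw": -0.22},
    {"dx": 0,"dy": 0,"dz": 0,"yaw": 0,"claw": -0.212},
    {"dx": 0,"dy": 0,"dz": 0,"yaw": 0,"claw": -0.212},
    {"dx": 0,"dy": 0,"dz": 0,"yaw": 0,"claw": -0.212}
  ]
}}

```text
time: 15.32
tool_pos: [0.3923, -0.3636, 0.0051]
tool_rot: [0.0, 0.692, 0.722, 0.0]
contact_force: [3.7, 1.5, 3.7]
gripper_width: 0.611
grasp_force: 7.8
```

Request:
{"method": "send_rows", "body": {
  "increments": [
    {"dx": 0,"dy": 0,"dz": 0,"yaw": 0,"claw": -0.207},
    {"dx": 0,"dy": 0,"dz": 0,"yaw": 0,"claw": -0.207},
    {"dx": 0,"dy": 0,"dz": -0.005,"yaw": 0,"claw": -0.207},
    {"dx": 0,"dy": 0,"dz": -0.015,"yaw": 0,"claw": -0.207},
    {"dx": 0,"dy": 0,"dz": -0.03,"yaw": 0,"claw": -0.207},
    {"dx": 0,"dy": 0,"dz": -0.05,"yaw": 0,"claw": -0.207},
    {"dx": 0,"dy": 0,"dz": -0.05,"yaw": 0,"claw": -0.207}
  ]
}}

```text
time: 16.2
tool_pos: [0.3926, -0.3643, 0.0313]
tool_rot: [0.001, 0.692, 0.722, -0.0]
contact_force: [0.1, -0.7, -1.3]
gripper_width: 0.603
grasp_force: 13.2
```

Request:
{"method": "send_rows", "body": {
  "increments": [
    {"dx": 0,"dy": 0,"dz": -0.02,"yaw": 0,"claw": -0.207},
    {"dx": 0,"dy": 0,"dz": -0.06,"yaw": 0,"claw": -0.207},
    {"dx": 0,"dy": 0,"dz": -0.11,"yaw": 0,"claw": -0.207},
    {"dx": 0,"dy": 0,"dz": -0.16,"yaw": 0,"claw": -0.207},
    {"dx": 0,"dy": 0,"dz": -0.2,"yaw": 0,"claw": -0.207},
    {"dx": 0,"dy": 0,"dz": -0.21,"yaw": 0,"claw": -0.207},
    {"dx": 0,"dy": 0,"dz": -0.21,"yaw": 0,"claw": -0.207}
  ]
}}

```text
time: 17.08
tool_pos: [0.3918, -0.3633, 0.1346]
tool_rot: [-0.0, 0.692, 0.722, 0.0]
contact_force: [-0.9, -0.2, -1.9]
gripper_width: 0.603
grasp_force: 13.3
```

```bash
python3 -c "
from h import *
plan((.4512,-.2224,.13),2.4)"
```

```text
to (0.4512, -0.2224, 0.13) d [0.2764 0.1308 0.0093] yaw [-0.0001 -0.0001  0.0008] | now [ 0.3918 -0.3633  0.1346] F [-0.9 -0.2 -1.9] g 13.3 w 0.603 t 17.075 j [-0.89 -0.08  1.91 -0.    1.31 -0.93]
```

Request:
{"method": "send_rows", "body": {
  "increments": [
    {"dx": 0.015,"dy": 0.007,"dz": 0,"yaw": 0,"claw": -0.207},
    {"dx": 0.05,"dy": 0.024,"dz": 0,"yaw": 0,"claw": -0.207},
    {"dx": 0.1,"dy": 0.047,"dz": 0,"yaw": 0,"claw": -0.207},
    {"dx": 0.15,"dy": 0.071,"dz": 0,"yaw": 0,"claw": -0.207},
    {"dx": 0.2,"dy": 0.095,"dz": 0,"yaw": 0,"claw": -0.207},
    {"dx": 0.24,"dy": 0.114,"dz": 0,"yaw": 0,"claw": -0.207},
    {"dx": 0.265,"dy": 0.125,"dz": 0,"yaw": 0,"claw": -0.207},
    {"dx": 0.276,"dy": 0.131,"dz": 0.01,"yaw": 0,"claw": -0.207},
    {"dx": 0.276,"dy": 0.131,"dz": 0.03,"yaw": 0,"claw": -0.207},
    {"dx": 0.276,"dy": 0.131,"dz": 0.05,"yaw": 0,"claw": -0.207},
    {"dx": 0.276,"dy": 0.131,"dz": 0.07,"yaw": 0,"claw": -0.207},
    {"dx": 0.276,"dy": 0.131,"dz": 0.08,"yaw": 0,"claw": -0.207},
    {"dx": 0.276,"dy": 0.131,"dz": 0.08,"yaw": 0,"claw": -0.207},
    {"dx": 0.276,"dy": 0.131,"dz": 0.08,"yaw": 0,"claw": -0.207}
  ]
}}

```text
time: 18.82
tool_pos: [0.4517, -0.223, 0.0952]
tool_rot: [0.0, 0.692, 0.722, 0.0]
contact_force: [-0.1, 0.7, -2.1]
gripper_width: 0.603
grasp_force: 13.2
```

```bash
python3 -c "
from h import *
plan((.4512,-.2224,.0831),2.4)"
```

```text
to (0.4512, -0.2224, 0.0831) d [ 0.0012 -0.0009  0.0242] yaw [0.0004 0.0003 0.0006] | now [ 0.4517 -0.223   0.0952] F [-0.1  0.7 -2.1] g 13.2 w 0.603 t 18.825 j [-0.61 -0.11  2.01  0.    1.24 -0.65]
```

Request:
{"method": "send_rows", "body": {
  "increments": [
    {"dx": 0.001,"dy": -0.001,"dz": 0.004,"yaw": 0,"claw": -0.207},
    {"dx": 0.001,"dy": -0.001,"dz": 0.008,"yaw": 0,"claw": -0.207},
    {"dx": 0.001,"dy": -0.001,"dz": 0.012,"yaw": 0,"claw": -0.207},
    {"dx": 0.001,"dy": -0.001,"dz": 0.015,"yaw": 0,"claw": -0.207},
    {"dx": 0.001,"dy": -0.001,"dz": 0.017,"yaw": 0,"claw": -0.207},
    {"dx": 0.001,"dy": -0.001,"dz": 0.018,"yaw": 0,"claw": -0.207},
    {"dx": 0.001,"dy": -0.001,"dz": 0.018,"yaw": 0,"claw": -0.207}
  ]
}}

```text
time: 19.7
tool_pos: [0.4509, -0.2222, 0.0858]
tool_rot: [-0.0, 0.692, 0.722, -0.0]
contact_force: [-0.0, 0.6, -2.7]
gripper_width: 0.606
grasp_force: 13.2
```

Request:
{"method": "send_rows", "body": {
  "increments": [
    {"dx": 0,"dy": 0,"dz": 0.001,"yaw": 0,"claw": -0.207},
    {"dx": 0,"dy": 0,"dz": 0.002,"yaw": 0,"claw": -0.207},
    {"dx": 0,"dy": 0,"dz": 0.003,"yaw": 0,"claw": -0.207},
    {"dx": 0,"dy": 0,"dz": 0.004,"yaw": 0,"claw": -0.207},
    {"dx": 0,"dy": 0,"dz": 0.004,"yaw": 0,"claw": -0.207},
    {"dx": 0,"dy": 0,"dz": 0.004,"yaw": 0,"claw": -0.207}
  ]
}}

```text
time: 20.45
tool_pos: [0.4509, -0.2222, 0.0838]
tool_rot: [-0.0, 0.692, 0.722, -0.0]
contact_force: [0.1, 0.4, -1.8]
gripper_width: 0.606
grasp_force: 13.2
```

Request:
{"method": "send_rows", "body": {
  "increments": [
    {"dx": 0,"dy": 0,"dz": 0.001,"yaw": 0,"claw": -0.207},
    {"dx": 0,"dy": 0,"dz": 0.002,"yaw": 0,"claw": -0.207},
    {"dx": 0,"dy": 0,"dz": 0.002,"yaw": 0,"claw": -0.207},
    {"dx": 0,"dy": 0,"dz": 0.002,"yaw": 0,"claw": -0.207}
  ]
}}

```text
time: 20.95
tool_pos: [0.451, -0.2223, 0.0832]
tool_rot: [0.0, 0.692, 0.722, 0.0]
contact_force: [-1.4, 1.3, 2.4]
gripper_width: 0.609
grasp_force: 13.7
```

Seated at 0.0832 with light contact. Releasing and retreating upward.

Request:
{"method": "send_rows", "body": {
  "increments": [
    {"dx": 0,"dy": 0,"dz": 0,"yaw": 0,"claw": -0.23},
    {"dx": 0,"dy": 0,"dz": 0,"yaw": 0,"claw": -0.28},
    {"dx": 0,"dy": 0,"dz": 0,"yaw": 0,"claw": -0.45},
    {"dx": 0,"dy": 0,"dz": 0,"yaw": 0,"claw": -0.75},
    {"dx": 0,"dy": 0,"dz": 0,"yaw": 0,"claw": -1},
    {"dx": 0,"dy": 0,"dz": 0,"yaw": 0,"claw": -1},
    {"dx": 0,"dy": 0,"dz": -0.02,"yaw": 0,"claw": -1},
    {"dx": 0,"dy": 0,"dz": -0.06,"yaw": 0,"claw": -1},
    {"dx": 0,"dy": 0,"dz": -0.12,"yaw": 0,"claw": -1},
    {"dx": 0,"dy": 0,"dz": -0.2,"yaw": 0,"claw": -1},
    {"dx": -0.05,"dy": 0,"dz": -0.28,"yaw": 0,"claw": 0},
    {"dx": -0.1,"dy": 0,"dz": -0.34,"yaw": 0,"claw": 1},
    {"dx": -0.1,"dy": 0,"dz": -0.34,"yaw": 0,"claw": 1}
  ]
}}

```text
time: 22.58
tool_pos: [0.4543, -0.2742, 0.257]
tool_rot: [0.003, 0.692, 0.722, 0.0]
contact_force: [-0.0, 0.8, -0.8]
gripper_width: 0.381
grasp_force: 0.0
```

```bash
python3 -c "
from h import *
s=manip.state();print(s['tool_pos'],s['tool_rot'],s['time'],s['gripper_width'])
a=manip.grab_frame('scene')[:,:,::-1];b=manip.grab_frame('top')[:,:,::-1]
cv2.imwrite('pics/s5.png',a);cv2.imwrite('pics/t5.png',b)
A=cv2.resize(a[130:250,170:290],(400,400),interpolation=2);B=cv2.resize(b[165:265,150:250],(400,400),interpolation=2)
cv2.imwrite('pics/c5.png',np.hstack([A,B]))"
```

```text
[ 0.45426976 -0.2742429   0.25702583] [3.44624870e-03 6.92351080e-01 7.21552519e-01 2.59761217e-04] 22.575 0.38072746614725805
```

View pics/c5.png

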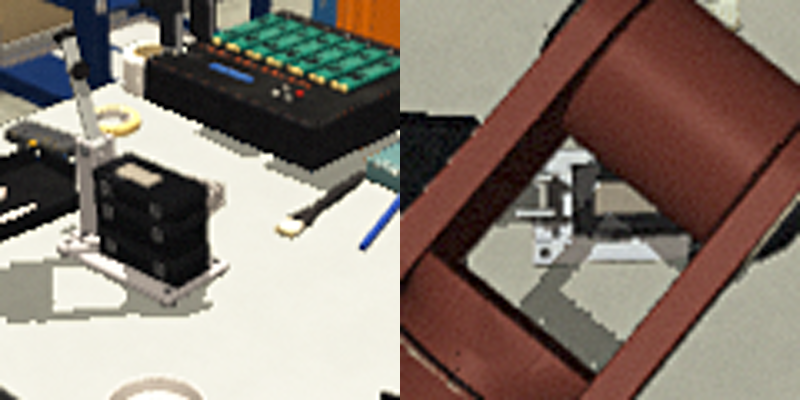

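The stack of three sits square with latches aligned in the scene crop (column (100–210, 160–280)), and the bar leans back at about 108°, with its tip at (65,35). Next the gripper goes behind the bar with its fingers shut.

```bash
python3 -c "
from h import *
t=cv2.imread('pics/s5.png')[:,:,::-1]
c,k=label(t,'scene',(170+137*.3,130+178*.3),10,8);print('shallow label',c,k,onplane('scene',c,.104)+[.0009,-.0006,0])
plan((.449,-.16,.29),2.2);plan((.449,-.06,.29),2.2);plan((.449,-.06,.2105),2.2)"
```

```text
shallow label [210.95152902 181.92469316] 45 [ 0.44940826 -0.2065383   0.104     ]
to (0.449, -0.16, 0.29) d [ 0.2238  0.0018 -0.0747] yaw [-0.0001 -0.0004  0.0029] | now [ 0.4529 -0.2718  0.2526] F [-1.   1.  -0.5] g 0.0 w 0.191 t 22.675 j [-0.68 -0.19  1.81  0.    1.52 -0.72]
to (0.449, -0.06, 0.29) d [ 0.4237  0.0103 -0.0745] yaw [-0.0001 -0.0004  0.0029] | now [ 0.4529 -0.2718  0.2526] F [-1.   1.  -0.5] g 0.0 w 0.191 t 22.675 j [-0.68 -0.19  1.81  0.    1.52 -0.72]
to (0.449, -0.06, 0.2105) d [0.4236 0.0104 0.0845] yaw [-0.0001 -0.0004  0.0029] | now [ 0.4529 -0.2718  0.2526] F [-1.   1.  -0.5] g 0.0 w 0.191 t 22.675 j [-0.68 -0.19  1.81  0.    1.52 -0.72]
```

The shallow label lands within 0.5 mm of where the deep one measured. Moving behind the bar.

Request:
{"method": "send_rows", "body": {
  "increments": [
    {"dx": 0,"dy": 0,"dz": -0.04,"yaw": 0,"claw": 1},
    {"dx": 0.02,"dy": 0,"dz": -0.075,"yaw": 0,"claw": 1},
    {"dx": 0.08,"dy": 0.002,"dz": -0.09,"yaw": 0,"claw": 1},
    {"dx": 0.16,"dy": 0.003,"dz": -0.09,"yaw": 0,"claw": 1},
    {"dx": 0.25,"dy": 0.005,"dz": -0.09,"yaw": 0,"claw": 1},
    {"dx": 0.34,"dy": 0.008,"dz": -0.09,"yaw": 0,"claw": 1},
    {"dx": 0.4,"dy": 0.01,"dz": -0.09,"yaw": 0,"claw": 1},
    {"dx": 0.43,"dy": 0.01,"dz": -0.08,"yaw": 0,"claw": 1},
    {"dx": 0.43,"dy": 0.01,"dz": -0.04,"yaw": 0,"claw": 1},
    {"dx": 0.43,"dy": 0.01,"dz": 0.02,"yaw": 0,"claw": 1},
    {"dx": 0.43,"dy": 0.01,"dz": 0.07,"yaw": 0,"claw": 1},
    {"dx": 0.43,"dy": 0.01,"dz": 0.085,"yaw": 0,"claw": 1},
    {"dx": 0.43,"dy": 0.01,"dz": 0.085,"yaw": 0,"claw": 1},
    {"dx": 0.43,"dy": 0.01,"dz": 0.085,"yaw": 0,"claw": 1}
  ]
}}

```text
time: 24.42
tool_pos: [0.4494, -0.0576, 0.2114]
tool_rot: [0.001, 0.692, 0.722, 0.0]
contact_force: [-0.1, 0.3, 0.4]
gripper_width: -0.0
grasp_force: 0.0
```

```bash
python3 -c "
from h import *
import math
for th in (90,75,60,45,30,15,8,3,0):
    a=math.radians(th);y=-.1445-.095*math.cos(a)+.003*math.sin(a)+.011;z=.1155+.095*math.sin(a)+.003*math.cos(a)
    plan((.448-(y+.1445)*math.tan(math.radians(2.2)),y,z),2.2)" | cut -d'|' -f1; python3 -c "
from h import *
plan((.449,-.1305,.21),2.2)"
```

```text
to (0.44746217425024065, -0.13049999999999998, 0.21050000000000002) d [-0.1455 -0.0101  0.0019] yaw [0.0011 0.0004 0.0028] 
to (0.44841066959792464, -0.15519003180587224, 0.20803941063276904) d [-0.1949 -0.0103  0.0069] yaw [0.0011 0.0004 0.0028] 
to (0.44930238054142246, -0.17840192378864667, 0.19927241335952167) d [-0.2413 -0.0105  0.0244] yaw [0.0011 0.0004 0.0028] 
to (0.45007653845355666, -0.19855382386916237, 0.18479646455628165) d [-0.2816 -0.0107  0.0534] yaw [0.0011 0.0004 0.0028] 
to (0.45068038575197183, -0.21427241335952166, 0.16559807621135333) d [-0.3131 -0.0109  0.0918] yaw [0.0011 0.0004 0.0028] 
to (0.4510727712411858, -0.22448649636215393, 0.14298558676360668) d [-0.3335 -0.0111  0.1371] yaw [0.0011 0.0004 0.0028] 
to (0.451175398031517, -0.22715794722756896, 0.1316922487974309) d [-0.3388 -0.0111  0.1597] yaw [0.0011 0.0004 0.0028] 
to (0.4512159213080533, -0.22821279793295565, 0.1234678044473434) d [-0.3409 -0.0112  0.1761] yaw [0.0011 0.0004 0.0028] 
to (0.45122695449855627, -0.22849999999999998, 0.11850000000000001) d [-0.3415 -0.0112  0.186 ] yaw [0.0011 0.0004 0.0028] 
to (0.449, -0.1305, 0.21) d [-0.1456 -0.007   0.0029] yaw [0.0011 0.0004 0.0028] | now [ 0.4494 -0.0576  0.2114] F [-0.1  0.3  0.4] g 0.0 w -0.0 t 24.425 j [-0.29 -0.37  2.02 -0.    1.49 -0.33]
```

Request:
{"method": "send_rows", "body": {
  "increments": [
    {"dx": -0.03,"dy": -0.002,"dz": 0.002,"yaw": 0,"claw": 1},
    {"dx": -0.06,"dy": -0.004,"dz": 0.002,"yaw": 0,"claw": 1},
    {"dx": -0.09,"dy": -0.006,"dz": 0.002,"yaw": 0,"claw": 1},
    {"dx": -0.115,"dy": -0.007,"dz": 0.002,"yaw": 0,"claw": 1},
    {"dx": -0.135,"dy": -0.007,"dz": 0.002,"yaw": 0,"claw": 1},
    {"dx": -0.155,"dy": -0.007,"dz": 0.003,"yaw": 0,"claw": 1},
    {"dx": -0.175,"dy": -0.007,"dz": 0.005,"yaw": 0,"claw": 1},
    {"dx": -0.195,"dy": -0.008,"dz": 0.007,"yaw": 0,"claw": 1},
    {"dx": -0.218,"dy": -0.008,"dz": 0.014,"yaw": 0,"claw": 1},
    {"dx": -0.241,"dy": -0.008,"dz": 0.024,"yaw": 0,"claw": 1},
    {"dx": -0.241,"dy": -0.008,"dz": 0.024,"yaw": 0,"claw": 1}
  ]
}}

```text
time: 25.8
tool_pos: [0.4496, -0.1786, 0.1976]
tool_rot: [-0.0, 0.692, 0.722, -0.0]
contact_force: [-0.0, 0.4, 0.2]
gripper_width: 0.001
grasp_force: 0.0
```

```bash
python3 -c "
from h import *
plan((.4501,-.1986,.1848),2.2)
plan((.4507,-.2143,.1656),2.2)
plan((.4511,-.2245,.1430),2.2)
plan((.4512,-.2285,.122),2.2)
a=manip.grab_frame('scene')[:,:,::-1]
cv2.imwrite('pics/s6.png',a)
cv2.imwrite('pics/c6.png',cv2.resize(a[110:230,160:280],(600,600),interpolation=2))"
```

```text
to (0.4501, -0.1986, 0.1848) d [-0.0401 -0.0007  0.0255] yaw [-0.0009  0.      0.0023] | now [ 0.4496 -0.1786  0.1976] F [-0.   0.4  0.2] g 0.0 w 0.001 t 25.8 j [-0.53 -0.27  1.97 -0.    1.45 -0.57]
to (0.4507, -0.2143, 0.1656) d [-0.0715 -0.0008  0.0639] yaw [-0.0009  0.      0.0023] | now [ 0.4496 -0.1786  0.1976] F [-0.   0.4  0.2] g 0.0 w 0.001 t 25.8 j [-0.53 -0.27  1.97 -0.    1.45 -0.57]
to (0.4511, -0.2245, 0.143) d [-0.0919 -0.0008  0.1091] yaw [-0.0009  0.      0.0023] | now [ 0.4496 -0.1786  0.1976] F [-0.   0.4  0.2] g 0.0 w 0.001 t 25.8 j [-0.53 -0.27  1.97 -0.    1.45 -0.57]
to (0.4512, -0.2285, 0.122) d [-0.0999 -0.0008  0.1511] yaw [-0.0009  0.      0.0023] | now [ 0.4496 -0.1786  0.1976] F [-0.   0.4  0.2] g 0.0 w 0.001 t 25.8 j [-0.53 -0.27  1.97 -0.    1.45 -0.57]
```

```bash
python3 -c "
from h import *
a=cv2.imread('pics/s5.png');b=cv2.imread('pics/s6.png')
for z,y in((.224,-.111),(.19,-.13),(.17,-.137)):
    u=proj('scene',np.array([.449,y,z])).round().astype(int);print(u,a[u[1],u[0]],b[u[1],u[0]])
import math
for th in (90,75,60,45):
    t=math.radians(th);u=proj('scene',np.array([.4505,-.1445-.115*math.cos(t),.1155+.115*math.sin(t)]));print(th,u)
m=(b[:,:,:].max(2)<70)
for r in range(120,190,3): print(r,''.join('#' if m[r,c] else ('o' if b[r,c].max()>200 else '.') for c in range(175,260)))
"
```

```text
[190 140] [16 16 16] [ 94 105 112]
[194 151] [26 26 29] [50 27 15]
[196 158] [126 139 140] [213 237 239]
90 [196.91163881 140.71385222]
75 [203.18423574 144.2405017 ]
60 [209.28229379 149.94352907]
45 [214.69616496 157.41186016]
120 ................###############################.....................#.######.........
123 #######.........#############################...##########..##.#......#######........
126 #################.##########################..........................######.........
129 .......######...###########################.##........................######.........
132 ...........###############################...........................o######.o.......
135 ..............##########################..#######....o...........oo...#.........#.###
138 ................######################ooooo........######............................
141 .................#################.oooooooooooooooooo...#...o........##..............
144 ..............ooo.###########..#..oo..........ooo.#######...###.o...........#........
147 ................o.###########..#..ooooo..################
[... 588 characters left out ...]
ooooo..ooo....ooooo...oooooooooooooooooo...###########################
171 ###.................ooo.......ooooooooooooooooooooooooooo........####################
174 .##########.....#............oooooooooooooooooooooooooooooooooo.........#############
177 ###############.o..............######..oooooooooooooooooooooooooooooooooooooo..######
180 ##################......######...ooo..######..ooooooooooooooooooooooooooooo..........
183 ##################.....#########....ooooooo.#######...ooooooooooooooooooooooooooooo..
186 #################.o....###############..#################..o..ooooooooooooooooooooooo
189 ###################....##################################.....ooooooooooooooooooooooo
```

The bar has left its old place and its sleeve is near (210,150), i.e. about 60°, as planned. I'll continue along the arc.

Request:
{"method": "send_rows", "body": {
  "increments": [
    {"dx": -0.02,"dy": -0.001,"dz": 0.012,"yaw": 0,"claw": 1},
    {"dx": -0.04,"dy": -0.001,"dz": 0.026,"yaw": 0,"claw": 1},
    {"dx": -0.057,"dy": -0.001,"dz": 0.044,"yaw": 0,"claw": 1},
    {"dx": -0.071,"dy": -0.001,"dz": 0.064,"yaw": 0,"claw": 1},
    {"dx": -0.083,"dy": -0.001,"dz": 0.086,"yaw": 0,"claw": 1},
    {"dx": -0.092,"dy": -0.001,"dz": 0.109,"yaw": 0,"claw": 1},
    {"dx": -0.096,"dy": -0.001,"dz": 0.125,"yaw": 0,"claw": 1},
    {"dx": -0.098,"dy": -0.001,"dz": 0.138,"yaw": 0,"claw": 1},
    {"dx": -0.1,"dy": -0.001,"dz": 0.147,"yaw": 0,"claw": 1},
    {"dx": -0.1,"dy": -0.001,"dz": 0.15,"yaw": 0,"claw": 1},
    {"dx": -0.1,"dy": -0.001,"dz": 0.15,"yaw": 0,"claw": 1}
  ]
}}

```text
time: 27.22
tool_pos: [0.4516, -0.2275, 0.1232]
tool_rot: [-0.0, 0.692, 0.722, 0.0]
contact_force: [-0.1, 0.1, -0.3]
gripper_width: 0.001
grasp_force: 0.0
```

Request:
{"method": "send_rows", "body": {
  "increments": [
    {"dx": 0,"dy": 0,"dz": 0.002,"yaw": 0,"claw": 1},
    {"dx": 0,"dy": 0,"dz": 0.004,"yaw": 0,"claw": 1},
    {"dx": 0,"dy": 0,"dz": 0.006,"yaw": 0,"claw": 1},
    {"dx": 0,"dy": 0,"dz": 0.007,"yaw": 0,"claw": 1},
    {"dx": 0,"dy": 0,"dz": 0.007,"yaw": 0,"claw": 1}
  ]
}}

```text
time: 27.85
tool_pos: [0.4518, -0.2278, 0.1199]
tool_rot: [0.0, 0.692, 0.722, 0.0]
contact_force: [0.1, -1.2, 0.7]
gripper_width: 0.002
grasp_force: 0.4
```

Request:
{"method": "send_rows", "body": {
  "increments": [
    {"dx": 0,"dy": 0,"dz": 0.001,"yaw": 0,"claw": 1},
    {"dx": 0,"dy": 0,"dz": 0.002,"yaw": 0,"claw": 1},
    {"dx": 0,"dy": 0,"dz": 0.003,"yaw": 0,"claw": 1},
    {"dx": 0,"dy": 0,"dz": 0.003,"yaw": 0,"claw": 1}
  ]
}}

```text
time: 28.35
tool_pos: [0.4517, -0.2278, 0.1185]
tool_rot: [0.0, 0.692, 0.722, -0.0]
contact_force: [-0.3, -0.4, 1.6]
gripper_width: -0.001
grasp_force: 1.1
```

Request:
{"method": "send_rows", "body": {
  "increments": [
    {"dx": 0,"dy": 0,"dz": 0.001,"yaw": 0,"claw": 1},
    {"dx": 0,"dy": 0,"dz": 0.002,"yaw": 0,"claw": 1},
    {"dx": 0,"dy": 0,"dz": 0.002,"yaw": 0,"claw": 1}
  ]
}}

```text
time: 28.72
tool_pos: [0.4518, -0.2278, 0.1184]
tool_rot: [0.0, 0.692, 0.722, -0.0]
contact_force: [-2.6, 1.1, 7.3]
gripper_width: 0.002
grasp_force: 3.6
```

The bar is against its stop (7 N, no further motion). Retreating and checking.

Request:
{"method": "send_rows", "body": {
  "increments": [
    {"dx": 0,"dy": 0,"dz": -0.01,"yaw": 0,"claw": 1},
    {"dx": 0,"dy": 0,"dz": -0.04,"yaw": 0,"claw": 1},
    {"dx": 0,"dy": 0,"dz": -0.1,"yaw": 0,"claw": 1},
    {"dx": -0.05,"dy": 0,"dz": -0.17,"yaw": 0,"claw": 1},
    {"dx": -0.14,"dy": 0,"dz": -0.22,"yaw": 0,"claw": 1},
    {"dx": -0.24,"dy": 0,"dz": -0.24,"yaw": 0,"claw": 1},
    {"dx": -0.34,"dy": 0,"dz": -0.24,"yaw": 0,"claw": 1},
    {"dx": -0.44,"dy": 0,"dz": -0.24,"yaw": 0,"claw": 1},
    {"dx": -0.5,"dy": 0,"dz": -0.24,"yaw": 0,"claw": 1},
    {"dx": -0.5,"dy": 0,"dz": -0.24,"yaw": 0,"claw": 1},
    {"dx": -0.5,"dy": 0,"dz": -0.24,"yaw": 0,"claw": 1}
  ]
}}

```text
time: 30.1
tool_pos: [0.4624, -0.4769, 0.2374]
tool_rot: [-0.0, 0.692, 0.722, 0.0]
contact_force: [-0.2, 0.3, -0.7]
gripper_width: 0.003
grasp_force: 0.0
```

```bash
python3 -c "
from h import *
print(manip.state()['tool_pos'],manip.state()['time'])
a=manip.grab_frame('scene')[:,:,::-1];b=manip.grab_frame('top')[:,:,::-1]
A=cv2.resize(a[130:230,170:270],(400,400),interpolation=2);B=cv2.resize(b[165:265,150:250],(400,400),interpolation=2)
cv2.imwrite('pics/c7.png',np.hstack([A,B]))"
```

```text
[ 0.46240317 -0.4768724   0.23743732] 30.1
```

View pics/c7.png

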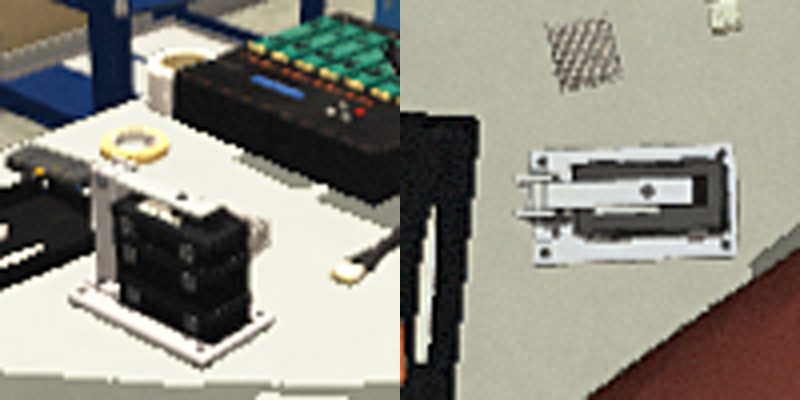

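The bar lies level across the column, pad hole at (648,190) in the top crop, and the three cases are stacked square with the bystanders undisturbed. Handing in.

```bash
python3 -c "
from plant import manip
print(manip.job_done())"
```

```text
the job is handed in; nothing more can be done
None
```

The deep case and then the shallow case are stacked on the bottom case, with feet down in the rims and latches on the same side; the hold-down arm is level on its stop, and the job was handed in at about 30 s with no verdict returned.

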